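# Transfer the returned row to the outgoing book rack, keeping its order

### The arm

A 6-joint arm with a two-finger parallel gripper is mounted at the origin on a cart in front of the work surface, level with it; the furniture and walls round the work are solid. World frame = base frame: x ahead of the robot, y to its left, z up, the work surface at z = 0. Lengths are in mm, angles in rad, forces in N, time in s.
With the tool pointing down it reaches from about 350 to 975 mm from the base axis. Payload 7.1 kg.
Tool frame: the origin (TCP) lies between the finger pads; the fingertips stand 14 mm ahead of it and the grasp point (between the pads) lies 5 mm behind it; z points along the fingers, y is the line along which they close (so a half turn about z gives the same grasp; the last joint's range is limited). The gripper opens to 88 mm and grips with 3 to 60 N. Pads are 20 mm wide; open, the fingers measure 115 mm over their backs; the gripper's body (75 mm by 178 mm) begins 61 mm behind the grasp point.
Start: joints at [-1.215, 0.423, 1.63, -0, 1.089, -0.019], TCP at [228.82, -581.589, 236.675] pointing down, gripper open.
Joint ranges: [-3, 3], [-0.9, 2.11], [0.09, 2.58], [-1.31, 4.45], [0.11, 2.69], [-2.54, 2.54]. Speed limits (rad/s): [2.39, 2.39, 3.01, 3.14, 3.14, 3.14].

### API

Orientations are given as a rotation vector (axis times angle).
In Python, from workcell import ctrl gives the robot as it stands. The module is installed in compiled form; this text tells all that it offers.
- The arm moves only by the tool servo_tool, never from a script. Its argument "plan" is a list of rows, each a list of 3 entries, a list of its own where there are three numbers: the closure, from 0 (fully open) to 1 (shut), then the shift along the world's x, y, z in mm, then the turn about the world's z in degrees. In form: [[hand, [x, y, z], yaw], ...]. A call has 1 to 10 rows; each row is the pose to reach, as a shift and turn from the pose commanded when the call began; what a row does not reach only later rows make up. A row lasts 1/12 s, in which the tool goes at most 41.7 mm and 7.16 degrees, less where a joint would pass 70% of its speed; a pose out of reach is approached as far as the arm can. A call with a gripper value outside its range is refused whole. The fingers move at their own pace and stop on an object; the grip force is fixed at half the most. Time passes only in rows, so rows that repeat a pose let the fingers close. It gives the time, the measured TCP pose, the force, the opening and the grip force at its end, in the units of the state.
- ctrl.get_obs(): the state, without advancing time (a new reading comes with each control period).
- ctrl.get_image(name): name is "scene" or "top"; returns the picture (384x512x3 uint8, blue, green, red); there is no depth.
- ctrl.camera_info(name): a dict with "fovy" (degrees; the focal length in pixels is half the picture's height over the tangent of half this angle, whatever the lens; pixels are square), "cx", "cy" (the principal point, pixels), "rvec" (rotation vector, rad) and "tvec" (3), from world to camera coordinates, as OpenCV has them. Camera axes: x right, y down, z forward; pixel columns grow to the right and rows downward; lengths in mm; the calibration is good to about 2 mm. A picture is of the moment at which its call begins. camera_info takes no time and is no camera call.
- ctrl.close_job(): hands the job in; it is judged then, once.
The state is a dict: "t": time; "qpos": joint angles; "qvel": joint speeds; "joint_torque": joint torques, N m; "ee_pos": TCP position; "orientation": TCP orientation; "ft_force": force on the tool from outside, world axes, zero at the start; "moment": the same for the moment, N m; "width": finger opening in mm; "grasp_force": force on a finger pad.
Only numpy, scipy, OpenCV 4.12 (cv2) and the standard library are available. Lean on these libraries where they do the work, as an engineer would, in place of code of your own. Each camera call takes 0.05 s, during which the arm holds its last target. There are 200 camera calls.

### The job

The three books and the disc case in the returns rack are already in shelving order: move them one at a time into the empty outgoing rack beside it so that they stand in the same left-to-right order, one to a bay, with no change of place in the row. Each must end standing upright on the bay floor, spine up as it is now, and about centred front to back; set them down, do not drop them.

Things in the scene. Friction and masses are not known exactly. Their poses are not given: they have to be found in the camera images.
- book_green_mid (a point): hardback book, green cloth, 210 long x 145 tall as it stands x 24 thick, 0.55 kg, the largest and thickest. Point: its middle; lower and upper edge 0.0725 m below and above. Axes: x along the length, y up while it stands (spine up), z through the thickness. Stands in a bay of the returns rack, in no fixed order; take it across the thickness by its upper edge.
- book_ochre_mid (a point): hardback book, ochre cloth, 190 long x 130 tall as it stands x 17 thick, 0.32 kg. Point: its middle; lower and upper edge 0.065 m below and above. Axes: x along the length, y up while it stands (spine up), z through the thickness. Stands in a bay of the returns rack, in no fixed order; take it across the thickness by its upper edge.
- book_blue_mid (a point): hardback book, blue cloth, 180 long x 120 tall as it stands x 14 thick, 0.23 kg, the smallest. Point: its middle; lower and upper edge 0.060 m below and above. Axes: x along the length, y up while it stands (spine up), z through the thickness. Stands in a bay of the returns rack, in no fixed order; take it across the thickness by its upper edge.
- disc_case_mid (a point): closed disc case, black plastic with a grey sleeve, 190 long x 135 tall as it stands x 16 thick, 0.16 kg. Point: its middle; lower and upper edge 0.0675 m below and above. Axes: x along the length, y up while it stands (spine up), z through the thickness. Stands in a bay of the returns rack, in no fixed order; take it across the thickness by its upper edge.
- returns_rack: dark sheet-steel book rack, full at the start: 150 (x) x 236 (y) x 74 mm high, fixed. Origin on the desk under its centre; x to the rear, y along the row to the left, z up. Four bays, centres y = 0.093, 0.031, -0.031, -0.093; floors at z = 0.012, 36 mm wide, widening up to the divider tops at z = 0.074.
- outgoing_rack: like rack, empty, white card on its front, end to end with the returns rack, to its right or left, 290 mm centre to centre: 150 (x) x 236 (y) x 74 mm high, fixed. Origin on the desk under its centre; x to the rear, y along the row to the left, z up. Four bays, centres y = 0.093, 0.031, -0.031, -0.093; floors at z = 0.012, 36 mm wide, widening up to the divider tops at z = 0.074.

How it is judged (in metres and radians):
At the end, for the whole second after the job is handed in: All four stand released and at rest on the outgoing rack's bay floors in the same order (each moved 291 mm, one rack spacing, within half a bay, 31 mm), tilted under 0.26 rad, mid within 35 mm of the rack's centre line front to back, mid height within -8/+5 mm of standing (x of book_green_mid in the frame of outgoing_rack between -0.035 and 0.035 m and y of book_green_mid in the frame of outgoing_rack between -0.118 and 0.118 m and z of book_green_mid in the frame of outgoing_rack between 0.0765 and 0.0895 m and angle between each of book_green_mid, book_ochre_mid, book_blue_mid, disc_case_mid's own y axis and vertical below 0.26 rad and distance of book_green_mid from where it was at the start of the episode between 0.26 and 0.322 m and linear speed of each of book_green, book_ochre, book_blue, disc_case below 0.02 m/s and x of book_ochre_mid in the frame of outgoing_rack between -0.035 and 0.035 m and y of book_ochre_mid in the frame of outgoing_rack between -0.118 and 0.118 m and z of book_ochre_mid in the frame of outgoing_rack between 0.069 and 0.082 m and distance of book_ochre_mid from where it was at the start of the episode between 0.26 and 0.322 m and x of book_blue_mid in the frame of outgoing_rack between -0.035 and 0.035 m and y of book_blue_mid in the frame of outgoing_rack between -0.118 and 0.118 m and z of book_blue_mid in the frame of outgoing_rack between 0.064 and 0.077 m and distance of book_blue_mid from where it was at the start of the episode between 0.26 and 0.322 m and x of disc_case_mid in the frame of outgoing_rack between -0.035 and 0.035 m and y of disc_case_mid in the frame of outgoing_rack between -0.118 and 0.118 m and z of disc_case_mid in the frame of outgoing_rack between 0.0715 and 0.0845 m and distance of disc_case_mid from where it was at the start of the episode between 0.26 and 0.322 m); the robot touches nothing.
It fails at once if an item is dropped (let go and falling faster than 0.6 m/s) ((linear speed of book_green above 0.6 m/s and contact force between the fingers and book_green below 0.05 N) or (linear speed of book_ochre above 0.6 m/s and contact force between the fingers and book_ochre below 0.05 N) or (linear speed of book_blue above 0.6 m/s and contact force between the fingers and book_blue below 0.05 N) or (linear speed of disc_case above 0.6 m/s and contact force between the fingers and disc_case below 0.05 N)).
It also fails if it takes over 102 s, if anything falls off the work surface, if the arm or the gripper's body presses on something with over 40 N, if the wrist force passes 120 N, or if a joint passes its speed limit or range.

## Working session

There is one attempt and no reset: what is moved stays moved. The work goes in short steps, Python scripts to look and compute and a tool call to move; the robot and the scene stay as the last step left them, time stands still between calls to the robot, and variables do not carry over. Pictures are saved under pics/ and viewed, at most 14 in all, crops included, and the job is handed in when it is done.

Besides the shell and the picture viewer there is one more tool, called after "Emit:" as name(argument=value, ...), one argument or row to a line, values as JSON. servo_tool: Moves the arm, as the interface text tells. Its arguments: {"type":"object","properties":{"plan":{"type":"array"}},"required":["plan"]}

```bash
mkdir -p pics
python3 - <<'E'
from workcell import ctrl
import cv2
for n in("scene","top"):
    cv2.imwrite(f"pics/{n}0.png",ctrl.get_image(n)); print(ctrl.camera_info(n))
o=ctrl.get_obs();print(o)
E
```

```text
{'fovy': 48.05123251286997, 'cx': 260.1752830756891, 'cy': 190.0310128753451, 'rvec': array([ 0.77485332, -2.65342099,  0.97344033]), 'tvec': array([ 436.49662902,  270.80127241, 1010.49276339])}
{'fovy': 53.54323070507326, 'cx': 267.3975551639356, 'cy': 194.24718347056512, 'rvec': array([ 2.09811814, -2.14979652,  0.18956239]), 'tvec': array([ 25.5445785 , 541.98509416, 857.94053751])}
{'t': 0.1, 'qpos': array([-1.21500101e+00,  4.23786752e-01,  1.63058969e+00, -1.13479622e-05,
        1.08860190e+00, -1.89611641e-02]), 'qvel': array([ 0.00026248, -0.00038299, -0.00195721, -0.0012789 ,  0.00038961,
       -0.00035462]), 'joint_torque': array([-4.38640382e-04, -5.45612848e+01, -2.74324214e+01,  6.44838391e-02,
        1.88184920e-02, -2.32844536e-05]), 'ee_pos': array([ 228.6568242 , -581.16006742,  235.97486077]), 'orientation': array([-3.08526015e+00, -5.84981368e-01,  3.80249186e-04]), 'ft_force': array([-0.30787633, -1.10229581,  1.03647955]), 'moment': array([-0.00283626,  0.07968252,  0.00396523]), 'grasp_force': 0.0, 'width': 87.64485006379142}
```

View pics/scene0.png

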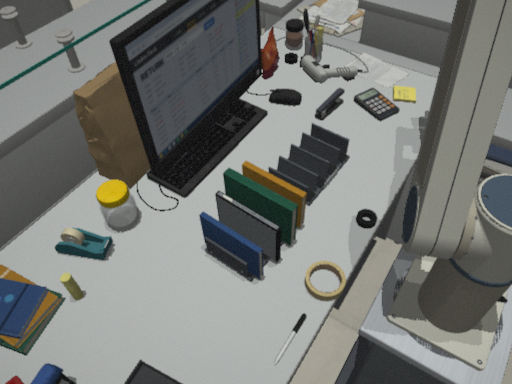

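View pics/top0.png

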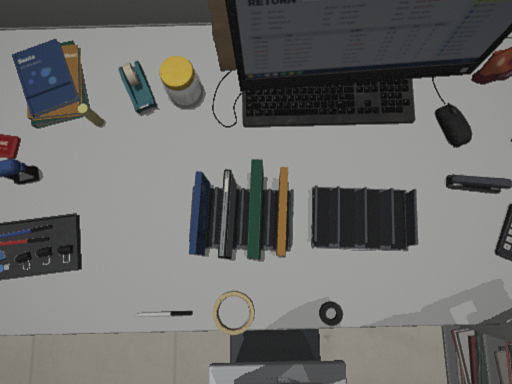

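The scene view shows the full rack with blue, disc case, green, ochre in order, and the empty rack beyond. In the top view the items are at columns ~200, 227, 256, 283 (rows ~160-258), and the empty rack is to the right at columns 312-416. I'll enlarge that part.

Run:
```python
import cv2
a=cv2.imread("pics/top0.png")[150:265,180:425]
a=cv2.convertScaleAbs(a,alpha=1.8,beta=15)
cv2.imwrite("pics/crop0.png",cv2.resize(a,None,fx=3.2,fy=3.2,interpolation=cv2.INTER_CUBIC))
```

```text
(no output)
```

View pics/crop0.png

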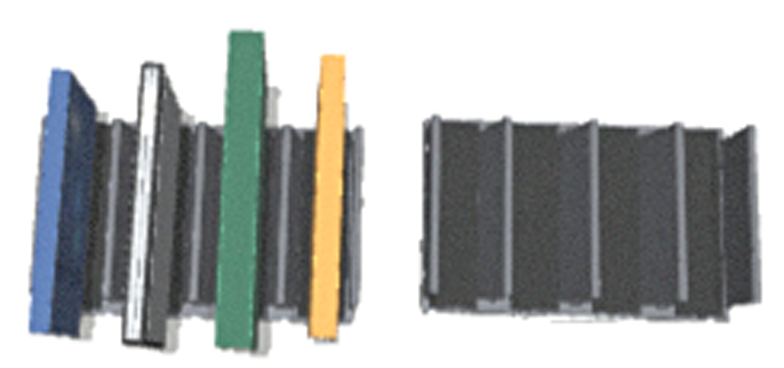

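The four spines and the divider tops are clear: blue, disc, green and ochre run left to right, with a slight skew. Next I'll convert the pixels to positions.

```bash
cat > h.py <<'E'
import numpy as np,cv2
from workcell import ctrl
def ray(n,p,z):
    c=ctrl.camera_info(n);f=192/np.tan(np.radians(c['fovy']/2))
    R=cv2.Rodrigues(c['rvec'])[0];C=-R.T@c['tvec']
    p=np.atleast_2d(np.array(p,float))
    d=np.c_[(p[:,0]-c['cx'])/f,(p[:,1]-c['cy'])/f,np.ones(len(p))]@R
    return C+d*((z-C[2])/d[:,2])[:,None]
def crop(p): return (np.array(p,float)+.5)/3.2-.5+np.array([180,150])
E
python3 - <<'E'
from h import *
T=dict(blue=(132,[(52,70),(70,70),(50,333),(30,332)]),disc=(147,[(142,64),(163,64),(143,345),(123,344)]),green=(157,[(230,30),(265,31),(252,349),(215,347)]),ochre=(142,[(321,55),(344,55),(337,339),(310,338)]))
for k,(z,p) in T.items():
    w=ray("top",crop(p),z);c=w.mean(0);v=(w[0]+w[1]-w[2]-w[3])/2
    print(k,c.round(1),"len",np.hypot(*v[:2]).round(1),"yaw",np.degrees(np.arctan2(v[1],v[0])).round(2),"th",(w[0]-w[1])[1].round(1),(w[3]-w[2])[1].round(1))
for n,p in dict(out=[(434,118),(434,303),(507,120),(508,303),(592,122),(597,300),(679,123),(683,300),(752,127),(757,302)],ret=[(118,121),(108,310),(202,125),(193,312),(287,126),(279,315),(360,127),(354,315)]).items(): print(n,ray("top",crop(p),74).round(1)[:,:2].tolist())
E
```

```text
blue [492.9 167.5 132. ] len 177.8 yaw -3.95 th 12.3 13.2
disc [487.5 103.8 147. ] len 186.3 yaw -4.14 th 14.1 12.9
green [495.   38.9 157. ] len 209.0 yaw -3.52 th 23.3 23.5
ochre [490.2 -18.4 142. ] len 189.6 yaw -3.57 th 15.6 17.5
out [[553.4, -99.5], [420.0, -93.3], [550.6, -152.4], [418.8, -145.5], [547.6, -213.9], [419.4, -208.5], [545.3, -276.8], [417.9, -269.1], [541.0, -329.4], [415.2, -321.1]]
ret [[556.9, 130.4], [420.7, 137.4], [552.4, 69.2], [417.8, 77.2], [550.2, 7.5], [414.2, 16.5], [548.1, -45.5], [413.0, -36.5]]
```

Run:
```python
import cv2
a=cv2.imread("pics/scene0.png")[115:285,190:360]
a=cv2.convertScaleAbs(a,alpha=1.8,beta=15)
cv2.imwrite("pics/crop1.png",cv2.resize(a,None,fx=3.5,fy=3.5,interpolation=cv2.INTER_CUBIC))
```

```text
(no output)
```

View pics/crop1.png

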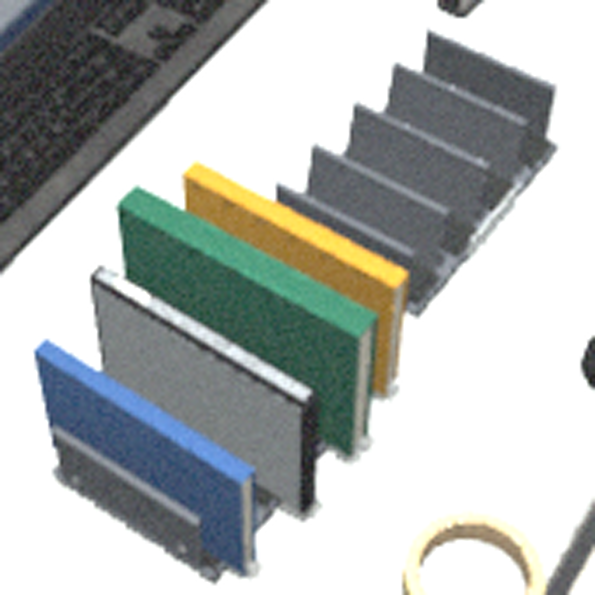

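Emit:
servo_tool(
  plan=[
    [0.5, [0, 0, 20], 0],
    [0.5, [20, 40, 20], -6],
    [0.5, [40, 80, 20], -12],
    [0.5, [55, 120, 20], -18],
    [0.5, [70, 160, 20], -25],
    [0.5, [90, 200, 20], -25],
    [0.5, [110, 240, 20], -25],
    [0.5, [130, 275, 20], -25],
    [0.5, [130, 275, 20], -25],
  ],
)

```text
t: 0.85
ee_pos: [359.7, -302.4, 256.4]
orientation: [-3.138, 0.093, 0.001]
ft_force: [0.8, -0.2, -0.9]
width: 44.3
grasp_force: 0.0
```

The items stand upright with the order confirmed. The outgoing divider tops start at crop (280,188), (315,150), (355,107), (395,68), (430,35). I'll triangulate these against the top view.

Run:
```python
from h import *
s=lambda p:(np.array(p,float)+.5)/3.5-.5+np.array([190,115])
print("out backs",ray("scene",s([(280,188),(315,150),(355,107),(395,68),(430,35)]),74).round(1)[:,:2].tolist())
print("ret blue-side wall back/front",ray("scene",s([(57,430),(200,522)]),74).round(1)[:,:2].tolist())
T=dict(blue=(132,[(38,350),(50,343),(256,468),(241,480)]),disc=(147,[(94,275),(103,268),(314,395),(300,405)]),green=(157,[(120,206),(135,189),(377,318),(358,335)]),ochre=(142,[(186,178),(197,166),(408,272),(398,286)]))
for k,(z,p) in T.items():
    w=ray("scene",s(p),z);c=w.mean(0);v=(w[0]+w[1]-w[2]-w[3])/2
    print(k,c.round(1),np.hypot(*v[:2]).round(1),np.degrees(np.arctan2(v[1],v[0])).round(2))
```

```text
out backs [[548.9, -95.8], [547.3, -147.2], [545.2, -208.3], [540.5, -268.3], [535.4, -322.0]]
ret blue-side wall back/front [[557.5, 184.9], [431.2, 192.6]]
blue [490.4 168.6 132. ] 174.4 -3.74
disc [486.9 106.3 147. ] 181.4 -5.05
green [492.8  42.4 157. ] 205.6 -2.93
ochre [487.4 -16.4 142. ] 184.0 -2.32
```

Emit:
servo_tool(
  plan=[
    [0.5, [20, 40, 0], 0],
    [0.5, [40, 80, 0], 0],
    [0.5, [60, 120, 0], 0],
    [0.5, [80, 160, 0], 0],
    [0.5, [100, 200, 0], 0],
    [0.5, [115, 240, 0], 0],
    [0.5, [130, 280, 0], 0],
    [0.5, [130, 284, 0], 0],
    [0.5, [130, 284, 0], 0],
    [0.5, [130, 284, 0], 0],
  ],
)

```text
t: 1.68
ee_pos: [488.7, -21.6, 256.3]
orientation: [3.14, -0.092, -0.001]
ft_force: [0.1, -1.2, -0.0]
width: 43.4
grasp_force: 0.0
```

Emit:
servo_tool(
  plan=[
    [0.5, [0, 3, -30], 0],
    [0.5, [0, 3, -60], 0],
    [0.5, [0, 3, -90], 0],
    [0.5, [0, 3, -110], 0],
    [0.5, [0, 3, -120], 0],
    [0.5, [0, 3, -127], 0],
    [0.5, [0, 3, -127], 0],
  ],
)

```text
t: 2.27
ee_pos: [488.2, -20.4, 128.9]
orientation: [3.14, -0.099, -0.003]
ft_force: [-0.3, -0.6, 1.4]
width: 43.7
grasp_force: 0.0
```

Emit:
servo_tool(
  plan=[
    [0.8, [0, 0, 0], 0],
    [0.9, [0, 0, 0], 0],
    [1, [0, 0, 0], 0],
    [1, [0, 0, 0], 0],
    [1, [0, 0, 0], 0],
    [1, [0, 0, 0], 0],
  ],
)

```text
t: 2.77
ee_pos: [489.4, -19.5, 130.5]
orientation: [-3.14, 0.097, -0.002]
ft_force: [-0.9, 1.0, 6.2]
width: 17.0
grasp_force: 30.0
```

Emit:
servo_tool(
  plan=[
    [1, [0, 0, 8], 0],
    [1, [0, 0, 20], 0],
    [1, [0, 0, 40], 0],
    [1, [0, 0, 65], 0],
    [1, [0, 0, 90], 0],
    [1, [0, 0, 100], 0],
    [1, [0, -25, 100], 0],
    [1, [0, -60, 100], 0],
    [1, [0, -95, 100], 0],
    [1, [0, -130, 100], 0],
  ],
)

```text
t: 3.6
ee_pos: [488.2, -150.6, 229.4]
orientation: [-3.14, 0.095, 0.001]
ft_force: [0.6, -0.2, -3.2]
width: 16.7
grasp_force: 30.0
```

Emit:
servo_tool(
  plan=[
    [1, [0, -35, 0], 0],
    [1, [0, -70, 0], 0],
    [1, [0, -105, 0], 0],
    [1, [0, -135, 0], 0],
    [1, [0, -155, 0], 0],
    [1, [0, -155, -10], 0],
    [1, [0, -155, -20], 0],
    [1, [0, -155, -20], 0],
    [1, [0, -155, -20], 0],
    [1, [0, -155, -20], 0],
  ],
)

```text
t: 4.43
ee_pos: [488.8, -303.4, 209.4]
orientation: [-3.14, 0.095, 0.001]
ft_force: [0.4, 0.4, -2.5]
width: 17.1
grasp_force: 30.0
```

Run:
```python
from h import *
im=ctrl.get_image("scene");im2=ctrl.get_image("top")
o=ctrl.get_obs();print(o['ee_pos'],o['width'],o['ft_force'])
g=lambda a:cv2.resize(cv2.convertScaleAbs(a,alpha=1.8,beta=15),(400,400),interpolation=cv2.INTER_CUBIC)
cv2.imwrite("pics/p1.png",np.hstack([g(im[70:220,230:380]),g(im2[130:280,300:450])]))
```

```text
[ 489.17702478 -303.83123017  210.00142422] 17.25692663622906 [-1.07876072 -0.21435912 -2.90217305]
```

View pics/p1.png

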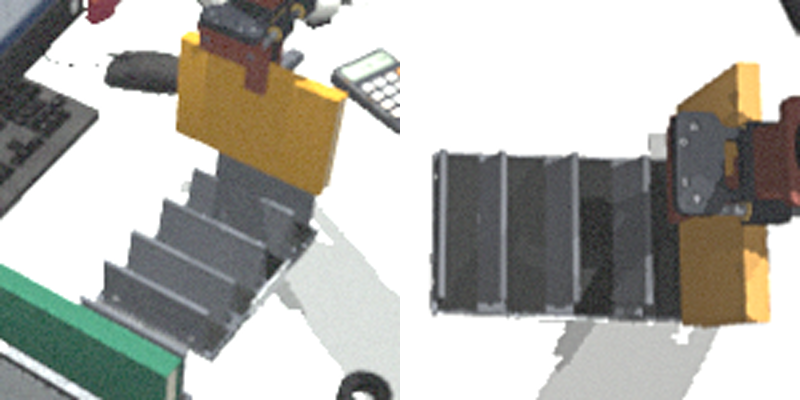

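Ochre is held level over the right end bay. In the top crop its lower-left front corner is at (680,322), its top back corners at (735,66)/(758,66), and its top front corners at (748,320)/(770,318). In the scene crop its lower front corner is at (320,193). I'll compare these with the known tool pose to find the camera bias.

Run:
```python
from h import *
u=lambda p,o:(np.array(p,float)+.5)*150/400-.5+np.array(o)
t=lambda p:u(np.array(p)-[400,0],(300,130)); s=lambda p:u(p,(230,70))
y=np.radians(-3.4)
def corner(a,b): return np.array([489+95*a*np.cos(y)-8.5*b*np.sin(y), -303.7+95*a*np.sin(y)+8.5*b*np.cos(y)])
for n,z,c,p in [("top bottomFL",92,corner(-1,1),(680,322)),("top BL",222,corner(1,1),(735,66)),("top BR",222,corner(1,-1),(758,66)),("top FL",222,corner(-1,1),(748,320)),("top FR",222,corner(-1,-1),(770,318))]:
    print(n,ray("top",t(p),z)[0,:2].round(1),c.round(1))
for n,z,c,p in [("sc bottomFL",92,corner(-1,1),(320,193)),("sc bot BL",92,corner(1,1),(178,131)),("sc top BL",222,corner(1,1),(180,42)),("sc top FL",222,corner(-1,1),(332,102)),("sc top FR",222,corner(-1,-1),(346,95))]:
    print(n,ray("scene",s(p),z)[0,:2].round(1),c.round(1))
print("div top",ray("top",t([(440,153),(440,310),(503,153),(503,310),(576,155),(576,307),(645,157),(650,305)]),74)[:,:2].round(1).tolist())
print("div scene",ray("scene",s([(85,300),(208,355),(107,263),(228,318),(134,232),(245,292),(165,203),(263,245)]),74)[:,:2].round(1).tolist())
```

```text
top bottomFL [ 401.1 -287.5] [ 394.7 -289.6]
top BL [ 582.1 -298.7] [ 584.3 -300.8]
top BR [ 581.7 -315.5] [ 583.3 -317.8]
top FL [ 397.8 -289.6] [ 394.7 -289.6]
top FR [ 398.8 -305.1] [ 393.7 -306.6]
sc bottomFL [ 399.5 -292.3] [ 394.7 -289.6]
sc bot BL [ 581.  -300.8] [ 584.3 -300.8]
sc top BL [ 579. -289.] [ 584.3 -300.8]
sc top FL [ 401.7 -282. ] [ 394.7 -289.6]
sc top FR [ 394.6 -299.3] [ 393.7 -306.6]
div top [[552.2, -98.0], [416.5, -91.8], [550.8, -152.9], [415.2, -145.1], [547.4, -216.3], [416.2, -207.0], [544.2, -276.1], [416.4, -269.8]]
div scene [[540.0, -40.3], [399.2, -43.7], [548.6, -96.2], [405.3, -96.2], [548.3, -150.4], [407.2, -136.5], [542.7, -206.9], [422.2, -206.2]]
```

Emit:
servo_tool(
  plan=[
    [1, [-9, -2, 0], 0],
    [1, [-9, -2, 0], 0],
    [1, [-9, -2, -15], 0],
    [1, [-9, -2, -30], 0],
    [1, [-9, -2, -45], 0],
    [1, [-9, -2, -58], 0],
    [1, [-9, -2, -68], 0],
    [1, [-9, -2, -74], 0],
    [1, [-9, -2, -77], 0],
    [1, [-9, -2, -77], 0],
  ],
)

```text
t: 5.37
ee_pos: [479.7, -306.5, 132.4]
orientation: [-3.14, 0.097, 0.001]
ft_force: [-0.6, -0.4, -1.4]
width: 16.8
grasp_force: 30.0
```

Emit:
servo_tool(
  plan=[
    [1, [0, 0, -1], 0],
    [1, [0, 0, -2], 0],
    [1, [0, 0, -3], 0],
    [1, [0, 0, -3], 0],
    [1, [0, 0, -3], 0],
  ],
)

```text
t: 5.78
ee_pos: [480.2, -306.9, 130.5]
orientation: [3.139, -0.097, 0.002]
ft_force: [-1.4, 0.7, 3.9]
width: 16.6
grasp_force: 30.0
```

Emit:
servo_tool(
  plan=[
    [0.75, [0, 0, 0], 0],
    [0.65, [0, 0, 0], 0],
    [0.55, [0, 0, 0], 0],
    [0.5, [0, 0, 0], 0],
    [0.5, [0, 0, 0], 0],
    [0.5, [0, 0, 0], 0],
    [0.5, [0, 0, 20], 0],
    [0.5, [0, 0, 50], 0],
    [0.5, [0, 0, 85], 0],
    [0.5, [0, 0, 110], 0],
  ],
)

```text
t: 6.62
ee_pos: [480.2, -306.8, 242.0]
orientation: [3.139, -0.097, 0.002]
ft_force: [1.4, -0.7, -0.0]
width: 43.8
grasp_force: 0.0
```

Emit:
servo_tool(
  plan=[
    [0.45, [2, 40, 0], 0],
    [0.45, [4, 80, 0], 0],
    [0.45, [6, 120, 0], 0],
    [0.45, [8, 160, 0], 0],
    [0.45, [10, 200, 0], 0],
    [0.45, [11, 240, 0], 0],
    [0.45, [12, 280, 0], 0],
    [0.45, [13, 320, 0], 0],
    [0.45, [14, 345, 0], 0],
    [0.45, [14, 345, 0], 0],
  ],
)

```text
t: 7.45
ee_pos: [493.8, 42.3, 239.8]
orientation: [-3.139, 0.09, -0.001]
ft_force: [0.8, -0.6, 0.8]
width: 48.4
grasp_force: 0.0
```

Run:
```python
from h import *
im=ctrl.get_image("scene");im2=ctrl.get_image("top")
o=ctrl.get_obs();print(o['ee_pos'],o['width'],o['ft_force'])
g=lambda a:cv2.resize(cv2.convertScaleAbs(a,alpha=1.8,beta=15),None,fx=3,fy=3,interpolation=cv2.INTER_CUBIC)
cv2.imwrite("pics/p2.png",np.hstack([g(im[80:230,240:370]),g(im2[135:285,300:430])]))
```

```text
[493.73127272  39.16066361 239.67539541] 48.16088444429317 [-0.11521302  0.1495322   0.93855577]
```

View pics/p2.png

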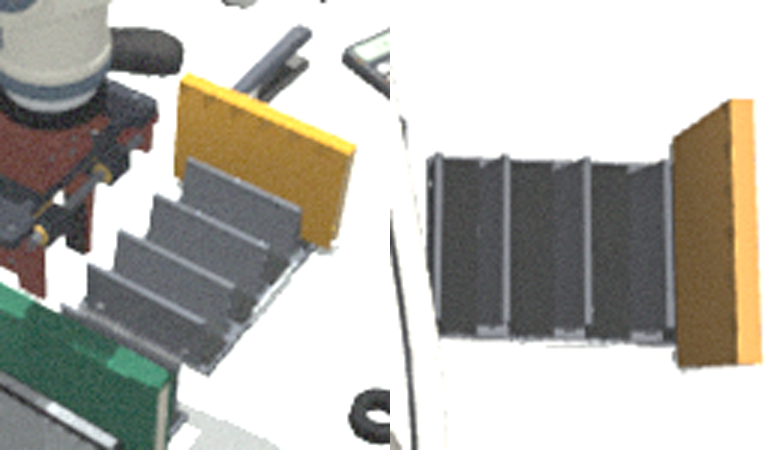

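Ochre stands upright in the right-hand outgoing bay (top-crop column ~745, rows 100-363) and the other bays are clear. Green is next.

Emit:
servo_tool(
  plan=[
    [0.45, [0, -1, -25], 0],
    [0.45, [0, -1, -50], 0],
    [0.45, [0, -1, -75], 0],
    [0.45, [0, -1, -90], 0],
    [0.45, [0, -1, -95], 0],
    [0.45, [0, -1, -95], 0],
    [0.8, [0, -1, -95], 0],
    [1, [0, -1, -95], 0],
    [1, [0, -1, -95], 0],
    [1, [0, -1, -95], 0],
  ],
)

```text
t: 8.38
ee_pos: [494.5, 37.4, 145.7]
orientation: [-3.14, 0.097, -0.003]
ft_force: [0.7, 1.4, 0.2]
width: 25.2
grasp_force: 0.3
```

Emit:
servo_tool(
  plan=[
    [1, [0, 0, 0], 0],
    [1, [0, 0, 0], 0],
  ],
)

```text
t: 8.55
ee_pos: [494.5, 37.8, 145.6]
orientation: [-3.139, 0.097, -0.003]
ft_force: [1.0, 2.5, 6.2]
width: 24.0
grasp_force: 30.0
```

Emit:
servo_tool(
  plan=[
    [1, [0, 0, 8], 0],
    [1, [0, 0, 20], 0],
    [1, [0, 0, 40], 0],
    [1, [0, 0, 65], 0],
    [1, [0, 0, 85], 0],
    [1, [0, 0, 90], 0],
    [1, [-2, -20, 90], 0],
    [1, [-4, -50, 90], 0],
    [1, [-6, -85, 90], 0],
    [1, [-8, -120, 90], 0],
  ],
)

```text
t: 9.38
ee_pos: [484.5, -83.3, 233.6]
orientation: [-3.14, 0.094, 0.003]
ft_force: [1.0, -0.4, -5.9]
width: 23.9
grasp_force: 30.0
```

Emit:
servo_tool(
  plan=[
    [1, [0, -35, 0], 0],
    [1, [-2, -70, 0], 0],
    [1, [-3, -105, 0], 0],
    [1, [-4, -135, 0], 0],
    [1, [-4, -155, 0], 0],
    [1, [-4, -163, 0], 0],
    [1, [-4, -163, -10], 0],
    [1, [-4, -163, -18], 0],
    [1, [-4, -163, -18], 0],
    [1, [-4, -163, -18], 0],
  ],
)

```text
t: 10.22
ee_pos: [481.0, -243.8, 215.3]
orientation: [-3.138, 0.094, 0.005]
ft_force: [1.1, -0.1, -4.8]
width: 23.6
grasp_force: 30.0
```

Emit:
servo_tool(
  plan=[
    [1, [0, 0, -10], 0],
    [1, [0, 0, -20], 0],
    [1, [0, 0, -30], 0],
    [1, [0, 0, -40], 0],
    [1, [0, 0, -48], 0],
    [1, [0, 0, -55], 0],
    [1, [0, 0, -60], 0],
    [1, [0, 0, -60], 0],
    [1, [0, 0, -60], 0],
  ],
)

```text
t: 10.97
ee_pos: [481.8, -245.6, 156.4]
orientation: [-3.14, 0.097, 0.001]
ft_force: [-0.1, -0.3, -5.7]
width: 23.8
grasp_force: 30.0
```

No contact yet, with 12 mm to go.

Emit:
servo_tool(
  plan=[
    [1, [0, 0, -4], 0],
    [1, [0, 0, -7], 0],
    [1, [0, 0, -9], 0],
    [1, [0, 0, -11], 0],
    [1, [0, 0, -12], 0],
    [1, [0, 0, -12], 0],
    [1, [0, 0, -12], 0],
  ],
)

```text
t: 11.55
ee_pos: [481.7, -245.6, 145.7]
orientation: [3.14, -0.097, 0.0]
ft_force: [-4.6, 2.3, 6.5]
width: 23.9
grasp_force: 30.0
```

Emit:
servo_tool(
  plan=[
    [0.7, [0, 0, 0], 0],
    [0.6, [0, 0, 0], 0],
    [0.5, [0, 0, 0], 0],
    [0.45, [0, 0, 0], 0],
    [0.45, [0, 0, 0], 0],
    [0.45, [0, 0, 0], 0],
    [0.45, [0, 0, 20], 0],
    [0.45, [0, 0, 50], 0],
    [0.45, [0, 0, 80], 0],
    [0.45, [0, 0, 95], 0],
  ],
)

```text
t: 12.38
ee_pos: [483.0, -246.2, 242.8]
orientation: [3.138, -0.097, 0.005]
ft_force: [0.1, -0.3, 0.6]
width: 48.2
grasp_force: 0.0
```

Emit:
servo_tool(
  plan=[
    [0.45, [1, 40, 0], 0],
    [0.45, [2, 80, 0], 0],
    [0.45, [3, 120, 0], 0],
    [0.45, [3, 160, 0], 0],
    [0.45, [4, 200, 0], 0],
    [0.45, [4, 240, 0], 0],
    [0.45, [5, 280, 0], 0],
    [0.45, [6, 320, 0], 0],
    [0.45, [6, 348, 0], 0],
    [0.45, [6, 348, 0], 0],
  ],
)

```text
t: 13.22
ee_pos: [487.8, 106.6, 239.8]
orientation: [-3.139, 0.09, -0.001]
ft_force: [-0.3, 0.5, -0.3]
width: 48.3
grasp_force: 0.0
```

Emit:
servo_tool(
  plan=[
    [0.5, [0, 0, -25], 0],
    [0.5, [0, 0, -50], 0],
    [0.5, [0, 0, -75], 0],
    [0.5, [0, 0, -95], 0],
    [0.5, [0, 0, -105], 0],
    [0.5, [0, 0, -105], 0],
    [0.5, [0, 0, -105], 0],
  ],
)

```text
t: 13.8
ee_pos: [487.9, 102.1, 134.8]
orientation: [3.14, -0.097, -0.001]
ft_force: [0.3, -0.2, 0.3]
width: 44.0
grasp_force: 0.0
```

Emit:
servo_tool(
  plan=[
    [0.8, [0, 0, 0], 0],
    [1, [0, 0, 0], 0],
    [1, [0, 0, 0], 0],
    [1, [0, 0, 0], 0],
    [1, [0, 0, 0], 0],
    [1, [0, 0, 0], 0],
    [1, [0, 0, 0], 0],
  ],
)

```text
t: 14.38
ee_pos: [488.2, 102.5, 135.3]
orientation: [-3.14, 0.096, -0.002]
ft_force: [-1.8, -0.7, 7.0]
width: 15.9
grasp_force: 30.0
```

Emit:
servo_tool(
  plan=[
    [1, [0, 0, 8], 0],
    [1, [0, 0, 20], 0],
    [1, [0, 0, 40], 0],
    [1, [0, 0, 65], 0],
    [1, [0, 0, 85], 0],
    [1, [0, 0, 90], 0],
    [1, [-1, -20, 90], 0],
    [1, [-2, -50, 90], 0],
    [1, [-3, -85, 90], 0],
    [1, [-4, -120, 90], 0],
  ],
)

```text
t: 15.22
ee_pos: [483.0, -18.4, 224.1]
orientation: [-3.14, 0.094, 0.001]
ft_force: [0.3, -0.7, -0.8]
width: 15.6
grasp_force: 30.0
```

Emit:
servo_tool(
  plan=[
    [1, [0, -35, 0], 0],
    [1, [0, -70, 0], 0],
    [1, [0, -105, 0], 0],
    [1, [0, -135, 0], 0],
    [1, [0, -155, 0], 0],
    [1, [0, -165, 0], 0],
    [1, [0, -165, -10], 0],
    [1, [0, -165, -18], 0],
    [1, [0, -165, -18], 0],
    [1, [0, -165, -18], 0],
  ],
)

```text
t: 16.05
ee_pos: [483.1, -181.0, 205.4]
orientation: [-3.139, 0.094, 0.004]
ft_force: [0.2, -0.0, -1.8]
width: 15.6
grasp_force: 30.0
```

Emit:
servo_tool(
  plan=[
    [1, [0, 0, -10], 0],
    [1, [0, 0, -20], 0],
    [1, [0, 0, -30], 0],
    [1, [0, 0, -40], 0],
    [1, [0, 0, -48], 0],
    [1, [0, 0, -55], 0],
    [1, [0, 0, -60], 0],
    [1, [0, 0, -60], 0],
    [1, [0, 0, -60], 0],
  ],
)

```text
t: 16.8
ee_pos: [483.8, -182.6, 146.4]
orientation: [-3.14, 0.097, 0.001]
ft_force: [0.4, -0.6, -1.0]
width: 15.7
grasp_force: 30.0
```

Emit:
servo_tool(
  plan=[
    [1, [0, 0, -4], 0],
    [1, [0, 0, -7], 0],
    [1, [0, 0, -9], 0],
    [1, [0, 0, -11], 0],
    [1, [0, 0, -12], 0],
    [1, [0, 0, -12], 0],
    [1, [0, 0, -12], 0],
  ],
)

```text
t: 17.38
ee_pos: [483.8, -182.6, 135.3]
orientation: [-3.14, 0.097, -0.0]
ft_force: [-3.1, 0.8, 7.3]
width: 16.0
grasp_force: 30.0
```

Emit:
servo_tool(
  plan=[
    [0.75, [0, 0, 0], 0],
    [0.65, [0, 0, 0], 0],
    [0.55, [0, 0, 0], 0],
    [0.5, [0, 0, 0], 0],
    [0.5, [0, 0, 0], 0],
    [0.5, [0, 0, 0], 0],
    [0.5, [0, 0, 20], 0],
    [0.5, [0, 0, 50], 0],
    [0.5, [0, 0, 80], 0],
    [0.5, [0, 0, 105], 0],
  ],
)

```text
t: 18.22
ee_pos: [483.9, -182.6, 241.3]
orientation: [3.14, -0.097, 0.001]
ft_force: [-0.1, -0.7, -0.2]
width: 43.9
grasp_force: 0.0
```

Emit:
servo_tool(
  plan=[
    [0.5, [1, 40, 0], 0],
    [0.5, [2, 80, 0], 0],
    [0.5, [3, 120, 0], 0],
    [0.5, [4, 160, 0], 0],
    [0.5, [5, 200, 0], 0],
    [0.5, [6, 240, 0], 0],
    [0.5, [7, 280, 0], 0],
    [0.5, [8, 320, 0], 0],
    [0.5, [8, 349, 0], 0],
    [0.5, [8, 349, 0], 0],
  ],
)

```text
t: 19.05
ee_pos: [491.9, 170.9, 239.8]
orientation: [-3.139, 0.09, -0.001]
ft_force: [0.5, 0.8, 0.2]
width: 43.9
grasp_force: 0.0
```

Emit:
servo_tool(
  plan=[
    [0.5, [0, 0, -25], 0],
    [0.5, [0, 0, -50], 0],
    [0.5, [0, 0, -75], 0],
    [0.5, [0, 0, -100], 0],
    [0.5, [0, 0, -115], 0],
    [0.5, [0, 0, -120], 0],
    [0.5, [0, 0, -120], 0],
    [0.5, [0, 0, -120], 0],
  ],
)

```text
t: 19.72
ee_pos: [492.2, 166.2, 120.1]
orientation: [-3.14, 0.097, -0.0]
ft_force: [0.9, 0.9, -0.3]
width: 44.2
grasp_force: 0.0
```

Emit:
servo_tool(
  plan=[
    [0.8, [0, 0, 0], 0],
    [1, [0, 0, 0], 0],
    [1, [0, 0, 0], 0],
    [1, [0, 0, 0], 0],
    [1, [0, 0, 0], 0],
    [1, [0, 0, 0], 0],
    [1, [0, 0, 0], 0],
  ],
)

```text
t: 20.3
ee_pos: [492.1, 166.6, 120.2]
orientation: [-3.14, 0.097, -0.001]
ft_force: [-2.3, 0.6, 6.9]
width: 13.9
grasp_force: 30.0
```

Emit:
servo_tool(
  plan=[
    [1, [0, 0, 8], 0],
    [1, [0, 0, 20], 0],
    [1, [0, 0, 40], 0],
    [1, [0, 0, 65], 0],
    [1, [0, 0, 85], 0],
    [1, [0, 0, 90], 0],
    [1, [-1, -20, 90], 0],
    [1, [-2, -50, 90], 0],
    [1, [-3, -85, 90], 0],
    [1, [-4, -120, 90], 0],
  ],
)

```text
t: 21.13
ee_pos: [487.0, 45.5, 209.0]
orientation: [3.14, -0.094, -0.002]
ft_force: [-0.3, -0.9, -1.6]
width: 14.2
grasp_force: 30.0
```

Emit:
servo_tool(
  plan=[
    [1, [0, -35, 0], 0],
    [1, [-1, -70, 0], 0],
    [1, [-2, -105, 0], 0],
    [1, [-2, -135, 0], 0],
    [1, [-2, -155, 0], 0],
    [1, [-2, -167, 0], 0],
    [1, [-2, -167, -10], 0],
    [1, [-2, -167, -18], 0],
    [1, [-2, -167, -18], 0],
    [1, [-2, -167, -18], 0],
  ],
)

```text
t: 21.97
ee_pos: [485.0, -119.2, 190.5]
orientation: [-3.139, 0.095, 0.004]
ft_force: [0.4, 0.4, -2.4]
width: 13.9
grasp_force: 30.0
```

Emit:
servo_tool(
  plan=[
    [1, [0, 0, -10], 0],
    [1, [0, 0, -20], 0],
    [1, [0, 0, -30], 0],
    [1, [0, 0, -40], 0],
    [1, [0, 0, -48], 0],
    [1, [0, 0, -55], 0],
    [1, [0, 0, -60], 0],
    [1, [0, 0, -60], 0],
    [1, [0, 0, -60], 0],
  ],
)

```text
t: 22.72
ee_pos: [485.7, -120.6, 131.4]
orientation: [-3.14, 0.097, 0.001]
ft_force: [-0.3, -0.0, -2.3]
width: 13.7
grasp_force: 30.0
```

Emit:
servo_tool(
  plan=[
    [1, [0, 0, -4], 0],
    [1, [0, 0, -7], 0],
    [1, [0, 0, -9], 0],
    [1, [0, 0, -11], 0],
    [1, [0, 0, -12], 0],
    [1, [0, 0, -12], 0],
    [1, [0, 0, -12], 0],
  ],
)

```text
t: 23.3
ee_pos: [485.8, -120.6, 120.2]
orientation: [-3.14, 0.097, 0.0]
ft_force: [-3.4, 2.0, 4.6]
width: 14.2
grasp_force: 30.0
```

Emit:
servo_tool(
  plan=[
    [0.75, [0, 0, 0], 0],
    [0.65, [0, 0, 0], 0],
    [0.55, [0, 0, 0], 0],
    [0.5, [0, 0, 0], 0],
    [0.5, [0, 0, 0], 0],
    [0.5, [0, 0, 0], 0],
    [0.5, [0, 0, 20], 0],
    [0.5, [0, 0, 50], 0],
    [0.5, [0, 0, 85], 0],
    [0.5, [0, 0, 120], 0],
  ],
)

```text
t: 24.13
ee_pos: [485.2, -120.4, 240.6]
orientation: [-3.14, 0.097, 0.003]
ft_force: [1.0, -0.7, -0.3]
width: 43.9
grasp_force: 0.0
```

Emit:
servo_tool(
  plan=[
    [0.5, [0, 40, 0], 0],
    [0.5, [0, 80, 0], 0],
    [0.5, [0, 120, 0], 0],
    [0.5, [0, 160, 0], 0],
    [0.5, [0, 200, 0], 0],
    [0.5, [0, 240, 0], 0],
    [0.5, [0, 280, 0], 0],
    [0.5, [0, 320, 0], 0],
    [0.5, [0, 320, 0], 0],
    [0.5, [0, 320, 0], 0],
  ],
)

```text
t: 24.97
ee_pos: [485.4, 201.2, 239.4]
orientation: [3.14, -0.09, -0.0]
ft_force: [0.0, -0.7, 0.4]
width: 43.8
grasp_force: 0.0
```

Run:
```python
from h import *
im=ctrl.get_image("scene");im2=ctrl.get_image("top")
o=ctrl.get_obs();print(o['t'],o['ee_pos'],o['width'],o['ft_force'])
g=lambda a:cv2.resize(cv2.convertScaleAbs(a,alpha=1.8,beta=15),None,fx=3,fy=3,interpolation=cv2.INTER_CUBIC)
cv2.imwrite("pics/p3.png",np.hstack([g(im[80:230,240:370]),g(im2[135:285,300:430])]))
```

```text
25.0667 [485.48485832 198.89674404 239.40837373] 43.535137420269265 [ 0.59792533 -0.33037386  0.8774888 ]
```

View pics/p3.png

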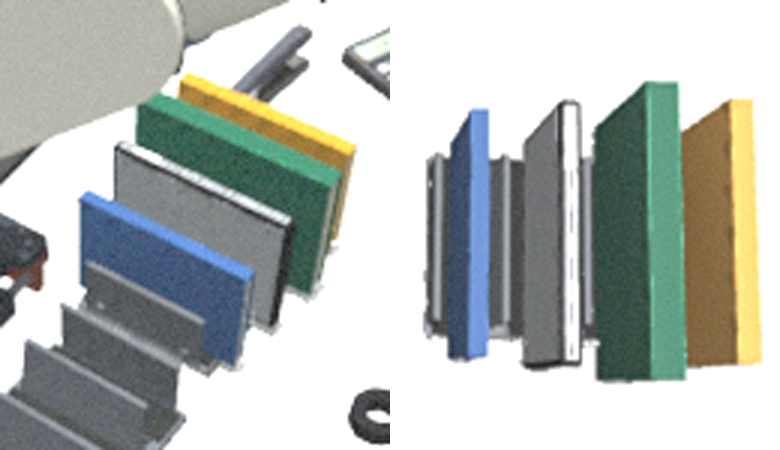

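All four items stand upright, one to a bay. In the top crop, blue is at column ~478, disc at ~570, green at ~665 and ochre at ~745, which is the same order as before. The gripper is clear.

```bash
python3 -c "
from workcell import ctrl
print(ctrl.close_job())"
```

```text
the job is handed in; nothing more can be done
None
```

I moved all four items into the outgoing rack in the same order (blue, disc case, green, ochre); the last camera check showed each standing upright in its own bay, and I handed the job in at about 25 s, though it returned no verdict.

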